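Remix the soil sample, then hold the turbidity meter's lid at its mark

ROBOT

A 6-joint arm with a two-finger parallel gripper is mounted at the origin on the work surface. World frame = base frame: x ahead of the robot, y to its left, z up, the work surface at z = 0. Lengths are in m, angles in rad, forces in N, time in s.
With the tool pointing down it reaches from about 0.325 to 0.75 m from the base axis. Payload 7.6 kg.
Tool frame: the origin (TCP) lies between the finger pads; the fingertips stand 17 mm ahead of it and the grasp point (between the pads) lies 2 mm behind it; z points along the fingers, y is the line along which they close (so a half turn about z gives the same grasp; the last joint's range is limited). The gripper opens to 85 mm and grips with 20 to 120 N. Pads are 22 mm wide; open, the fingers measure 114 mm over their backs; the gripper's body (76 mm by 85 mm) begins 54 mm behind the grasp point. The pads swing forward as they close: fully open they stand 13 mm farther back than shut.
Start: joints at [-1.202, 0.052, 1.401, -0, 1.689, -0.07], TCP at [0.223, -0.475, 0.248] pointing down, gripper open.
Joint ranges: [-2.9, 2.9], [-0.91, 2.17], [0.12, 2.37], [-1.06, 4.2], [0.26, 2.73], [-2.93, 2.93]. Speed limits (rad/s): [2.57, 2.57, 3.01, 3.14, 3.14, 3.14].

INTERFACE

Orientations are given as a unit quaternion [w, x, y, z].
In Python, from cell import ctrl gives the robot as it stands.
- The arm moves only by the shell command python3 -m pendant 'ROWS' [FORCE]. ROWS is JSON, a list of rows, each an object of numbers: "dx", "dy", "dz": the shift along the world's x, y, z in cm; "ax", "ay", "az": the turn, a rotation vector about the world's x, y, z in degrees; "hand": the closure, from 0 (fully open) to 1 (shut). In form: [{"dx": .., "dy": .., "dz": .., "ax": .., "ay": .., "az": .., "hand": ..}, ...]. A call has exactly 10 rows; each row shifts and turns the commanded pose from where the row before left it; what a row does not reach is not made up. A row lasts 1/8 s, in which the tool goes at most 62.5 mm and 10.7 degrees, less where a joint would pass 70% of its speed; a pose out of reach is approached as far as the arm can. A call is refused whole if a number of a shift passes 6.25 or a number of a turn 10.7, either way. A call with a gripper value outside its range is refused whole. The fingers move at their own pace and stop on an object; FORCE is the grip in N (left out, the last holds). Time passes only in rows, so rows that do not move let the fingers close, or fill a call up. It gives the time, the measured TCP pose, the force, the opening and the grip force at its end, in the units of the state.
- ctrl.observe(): the state, without advancing time (a new reading comes with each control period).
- ctrl.grab_frame(name): name is "side" or "top"; returns the picture (480x640x3 uint8, red, green, blue); there is no depth.
- ctrl.calibration(name): a dict with "fx", "fy", "cx", "cy" (pixels), "eye" and "rotation" of the camera in the world. Camera axes: x right, y down, z forward; pixel columns grow to the right and rows downward; lengths in m; the calibration is good to about 2 mm. A picture is of the moment at which its call begins. calibration takes no time and is no camera call.
- ctrl.finish_job(): hands the job in; it is judged then, once.
Trained networks look in the newest picture that a camera, given by its name, has taken for a name from the list of things; names that differ only in an ending like _2 or _b are one class to them, and where a whole thing is asked for, a point or a joint stands for the part that bears it (a point fixed in the world has none). Each returns a list of dicts, best first, with "conf" (0 to 1); they miss things now and then, are a little off and sometimes report something else, mostly with a low value. They report only what shows in the picture. A call takes as long as a camera call.
- ctrl.outline_of(camera, query): "mask" (480x640 bool, what is visible of it) and "bbox" ([left, top, right, bottom] in pixels, round what is visible of it).
- ctrl.tip_of(camera, query): "location" ([column, row] in pixels: a listed point, or the origin of a listed thing).
The state is a dict: "clock": time; "joint_pos": joint angles; "qd": joint speeds; "tau": joint torques, N m; "eef_pos": TCP position; "tcp_rot": TCP orientation; "ft_force": force on the tool from outside, world axes, zero at the start; "torque": the same for the moment, N m; "width": finger opening in m; "finger_force": force on a finger pad.
Only numpy, scipy, OpenCV 4.12 (cv2) and the standard library are available. Lean on these libraries where they do the work, as an engineer would, in place of code of your own. Each camera call takes 0.05 s, during which the arm holds its last target. There are 200 camera calls.

TASK

The soil sample in the capped white bottle on the steel tray has settled: pick the bottle up, turn it upside down to mix it, and stand it upright on the tray again without dropping it. Then lift the turbidity meter's spring-loaded lid, which has a lip at its front, until the lid is in line with the white mark on its hinge cheeks, and finish while still holding it steady at the mark, so that a colleague can load the cell; do not swing it wide open, or the lamp cuts out. Leave the tin and the brass-cup device where they are.

Things in the scene. Friction and masses are not known exactly. Their poses are not given: they have to be found in the camera images.
- bottle: white plastic screw-cap sample bottle standing in the tray, 0.18 to 0.35 kg: straight round body 60 mm in diameter up to 98 mm, shoulder, then a 51 mm round cap from 114 mm to the top at 138 mm. Origin: centre of its underside; z runs along the bottle to its cap.
- tray: shallow rectangular steel tray, fixed to the table, 200 mm (x) by 190 mm (y); floor 3 mm thick, walls 3 mm thick and 14 mm high. Origin: centre of its underside; z up. The bottle and the tin stand in it, either of them in the half nearer to the robot.
- meter: bench turbidity meter, fixed, 300 mm wide (y), 265 deep (x). Origin: on the table under the middle of its front face; x to its rear, y to the left seen from the robot, z up. Lid over the left front part, its middle at y = +60 mm; the front face below the lid is upright, 135 mm high. Right of the lid a lower sloping key panel; across the rear, from x = 175 mm, a lamp housing 165 mm high with a rack of cells on it.
- lid (a joint): opening angle of the lid in rad: 0 shut (level), growing as its front edge rises; stop at 1.5. The mark is at 0.70. A spring closes it at once when it is let go: at the end of the lip it takes about 4 N to start it and 5.5 N to hold it at the mark. Past about 1.2 the lamp cuts out.
- lid_lip (a point): middle of the front edge of the lid's finger lip, at half its thickness: a flat tongue 100 mm wide and 8 mm thick that sticks out 30 mm in front of the lid and of the meter's front face; free below. It can be lifted from beneath. The frame turns with the lid: x points along the lid to the hinge, y along the hinge, z out of the lid's upper face. Shut, it is 143 mm above the table.
- lid_hinge (a point): middle of the lid's hinge axis, 170 mm behind the lip's edge and in the plane of the lid, 143 mm above the table; the axis is along the meter's y. The lid is 150 mm wide and 12 mm thick.
- mark (a point): outer end of the white lines engraved on the two upright black hinge cheeks (half discs of 65 mm radius, 5 mm thick, just beside the lid's two ends): midway between the cheeks, 65 mm from the hinge axis, at 0.70 rad of opening. The white line along each end of the lid points along it when the lid is at the mark.
- tin: bystander: small round aluminium tin, 60 mm in diameter, 34 mm high, in the tray with the bottle. Origin: centre of its underside.
- cup_device: bystander: black block 150 by 125 mm with a brass cup and crank, 110 mm high, behind the tray. Origin: centre of its underside.

How it is judged:
By the outcome, as a careful person would: the job done as asked, in the order asked, and still so for the second after the job is handed in, while the arm keeps its last pose, push and grip.
It also fails if it takes over 72 s, if anything falls off the work surface, if the arm or the gripper's body presses on something with over 40 N, if the wrist force passes 120 N, or if a joint passes its speed limit or range.

## Working session

There is one attempt and no reset: what is moved stays moved. The work goes in short steps, Python scripts to look and compute and a shell command to move; the robot and the scene stay as the last step left them, time stands still between calls to the robot, and variables do not carry over. Pictures are saved under pics/ and viewed, at most 10 in all, crops included, and the job is handed in when it is done.

```bash
mkdir -p pics
cat > h.py <<'E'
import numpy as np, cv2
from cell import ctrl
from scipy.spatial.transform import Rotation as R
def ray(cam,px):
    c=ctrl.calibration(cam); d=np.array([(px[0]-c["cx"])/c["fx"],(px[1]-c["cy"])/c["fy"],1.])
    M=np.array(c["rotation"])
    if M.ndim==1: M=R.from_quat(np.roll(M,-1)).as_matrix()
    d=M@d; return np.array(c["eye"]),d/np.linalg.norm(d)
def atz(cam,px,z):
    e,d=ray(cam,px); return e+d*(z-e[2])/d[2]
def tri(p,q):
    e1,d1=ray("side",p); e2,d2=ray("top",q)
    s=np.linalg.lstsq(np.c_[d1,-d2],e2-e1,rcond=None)[0]
    a=e1+s[0]*d1;b=e2+s[1]*d2; return (a+b)/2,np.linalg.norm(a-b)
def snap(cam,name):
    im=ctrl.grab_frame(cam); cv2.imwrite("pics/"+name,cv2.cvtColor(im,cv2.COLOR_RGB2BGR)); return im
E
python3 - <<'E'
from h import *
np.set_printoptions(precision=3,suppress=True)
for c in("side","top"): snap(c,c+"0.png"); print(ctrl.calibration(c))
for n,z in [("bottle",.003),("tin",.003),("tray",0),("meter",0),("lid_lip",.143),("lid_hinge",.143),("mark",.185),("cup_device",0)]:
    L={}
    for c in("side","top"):
        r=ctrl.tip_of(c,n)
        if r: L[c]=r[0]["location"]; print(n,c,round(r[0]["conf"],2),np.array(L[c]),atz(c,L[c],z))
    if len(L)==2: print("   tri",*tri(L["side"],L["top"]))
E
```

```text
{'fx': 537.1207745590456, 'fy': 537.1207745590456, 'cx': 318.79841336704084, 'cy': 246.1561203676522, 'eye': array([0.092, 0.603, 0.614]), 'rotation': array([ 0.168, -0.307,  0.819, -0.455])}
{'fx': 581.0573792352318, 'fy': 581.0573792352318, 'cx': 319.43040780574864, 'cy': 233.98867810431196, 'eye': array([0.506, 0.018, 1.104]), 'rotation': array([ 0.039, -0.701,  0.711, -0.035])}
bottle side 0.81 [263.5 438.3] [0.465 0.286 0.003]
tin side 0.66 [239.2 388.4] [0.557 0.247 0.003]
tin top 0.84 [203.7 267.3] [0.563 0.243 0.003]
   tri [ 0.563  0.244 -0.003] 0.0009547708420761676
tray side 0.2 [239.7 387.4] [0.561 0.244 0.   ]
tray top 0.77 [188.2 296.4] [0.508 0.273 0.   ]
   tri [0.515 0.268 0.05 ] 0.01850963625317191
meter side 0.93 [422.2 260.7] [ 0.539 -0.24   0.   ]
meter top 0.9 [457.4 276. ] [ 0.54  -0.238  0.   ]
   tri [ 0.539 -0.238  0.001] 0.0025951749090983678
lid_lip side 0.75 [425.6 218.2] [ 0.504 -0.168  0.143]
lid_lip top 0.75 [441.3 293.6] [ 0.507 -0.177  0.143]
   tri [ 0.508 -0.177  0.138] 0.0022588089330220413
lid_hinge side 0.72 [352.1 189. ] [ 0.678 -0.175  0.143]
lid_hinge top 0.92 [433.9 193.6] [ 0.674 -0.17   0.143]
   tri [ 0.673 -0.169  0.147] 0.0011083874486857857
mark side 0.61 [374.3 180.9] [ 0.616 -0.161  0.185]
mark top 0.94 [443.7 218.5] [ 0.626 -0.176  0.185]
   tri [ 0.628 -0.178  0.175] 0.0011329129507450719
cup_device side 0.6 [190.8 344.6] [0.693 0.234 0.   ]
cup_device top 0.96 [208.9 202.8] [0.687 0.235 0.   ]
   tri [0.687 0.235 0.004] 0.00364107736463513
```

```bash
python3 -c "
import cv2,numpy as np
cv2.imwrite('pics/both.png',cv2.resize(np.vstack([cv2.imread('pics/side0.png'),cv2.imread('pics/top0.png')])[:, :],(400,600)))"
```

```text
(no output)
```

View pics/side0.png

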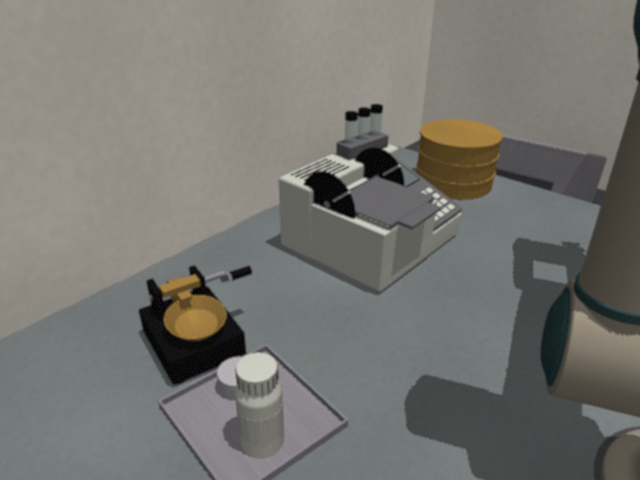

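View pics/top0.png

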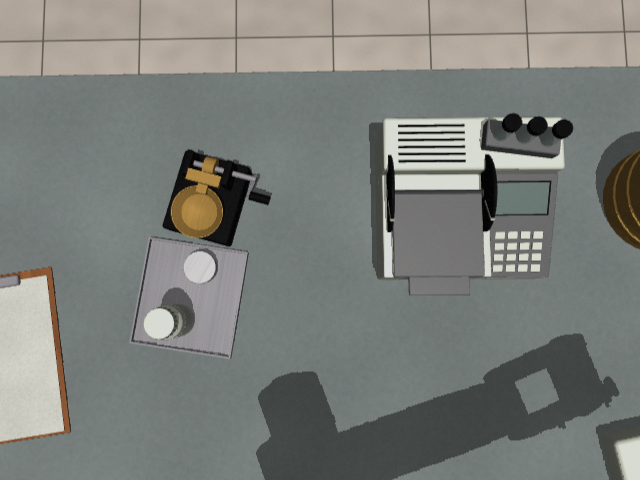

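The side view shows the bottle at about (260,405), the tin at (230,375), and the lid with its lip near (425,218). The top view shows the cap at (160,323), the tin at (201,266), and the lip at (440,286). I'll carry the arm left first, and the recorded joints and poses will let me fit the kinematics.

```bash
python3 - <<'E'
from h import *
np.set_printoptions(precision=4,suppress=True)
o=ctrl.observe(); print(o["eef_pos"],o["tcp_rot"])
print(atz("top",(159,323),.141), atz("side",(257.5,364),.141))
E
python3 -m pendant '[{"dx":3,"dy":5,"dz":1},{"dx":3,"dy":6,"dz":1},{"dx":3,"dy":6,"dz":1},{"dx":2,"dy":6,"dz":1},{"dx":1,"dy":6,"dz":1},{"dx":0,"dy":6,"dz":1},{"dx":0,"dy":6,"dz":1},{"dx":0,"dy":6},{"dx":0,"dy":6},{"dx":0,"dy":6}]'
python3 -c "
from h import *
print(ctrl.observe())"
python3 -m pendant '[{"ax":10},{"ax":10},{"ax":10},{"ax":10},{"dz":0},{"dz":0},{"dz":0},{"dz":0},{"dz":0},{"dz":0}]'
python3 -c "
from h import *
print(ctrl.observe())"
```

```text
[ 0.2231 -0.4753  0.2484] [0.0001 0.976  0.2176 0.    ]
[0.465  0.2876 0.141 ] [0.4653 0.2861 0.141 ]
{'clock': 0.9, 'joint_pos': array([-1.20231291e+00,  5.21726183e-02,  1.40066538e+00, -6.50192605e-06,
        1.68861375e+00, -7.03217286e-02]), 'qd': array([ 0.00216855, -0.00158327, -0.00054851,  0.00078292,  0.00024801,
       -0.00064341]), 'tau': array([ 1.05876305e-03, -3.81539404e+01, -3.60310972e+01, -3.24559699e-05,
        1.98945932e-04,  1.54161501e-05]), 'eef_pos': array([ 0.22306809, -0.47527975,  0.24835517]), 'tcp_rot': array([7.01548397e-05, 9.76027732e-01, 2.17646185e-01, 7.27231019e-06]), 'ft_force': array([-0.24885647,  0.29289143, -0.48381546]), 'torque': array([-0.00906796,  0.00313204,  0.0306249 ]), 'finger_force': 0.0, 'width': 0.08558467602125396}
{'clock': 0.9, 'joint_pos': array([-1.20231291e+00,  5.21726183e-02,  1.40066538e+00, -6.50192605e-06,
        1.68861375e+00, -7.03217286e-02]), 'qd': array([ 0.00216855, -0.00158327, -0.00054851,  0.00078292,  0.00024801,
       -0.00064341]), 'tau': array([ 1.05876305e-03, -3.81539404e+01, -3.60310972e+01, -3.24559699e-05,
        1.98945932e-04,  1.54161501e-05]), 'eef_pos': array([ 0.22306809, -0.47527975,  0.24835517]), 'tcp_rot': array([7.01548397e-05, 9.76027732e-01, 2.17646185e-01, 7.27231019e-06]), 'ft_force': array([-0.24885647,  0.29289143, -0.48381546]), 'torque': array([-0.00906796,  0.00313204,  0.0306249 ]), 'finger_force': 0.0, 'width': 0.08558467602125396}schema error: expected keys dx, dy, dz, ax, ay, az, hand
schema error: expected keys dx, dy, dz, ax, ay, az, hand
```

```bash
cat > st.py <<'E'
from h import *
np.set_printoptions(precision=4,suppress=True)
o=ctrl.observe()
open("log.txt","a").write(repr((list(o["joint_pos"]),list(o["eef_pos"]),list(o["tcp_rot"])))+"\n")
print(o["clock"],o["joint_pos"],o["eef_pos"],o["tcp_rot"],o["ft_force"],o["width"],o["finger_force"])
E
python3 st.py
python3 -m pendant '[{"dx":3,"dy":5,"dz":1,"ax":0,"ay":0,"az":0,"hand":0},{"dx":3,"dy":6,"dz":1,"ax":0,"ay":0,"az":0,"hand":0},{"dx":3,"dy":6,"dz":1,"ax":0,"ay":0,"az":0,"hand":0},{"dx":2,"dy":6,"dz":1,"ax":0,"ay":0,"az":0,"hand":0},{"dx":1,"dy":6,"dz":1,"ax":0,"ay":0,"az":0,"hand":0},{"dx":0,"dy":6,"dz":1,"ax":0,"ay":0,"az":0,"hand":0},{"dx":0,"dy":6,"dz":1,"ax":0,"ay":0,"az":0,"hand":0},{"dx":0,"dy":6,"dz":0,"ax":0,"ay":0,"az":0,"hand":0},{"dx":0,"dy":6,"dz":0,"ax":0,"ay":0,"az":0,"hand":0},{"dx":0,"dy":6,"dz":0,"ax":0,"ay":0,"az":0,"hand":0}]'
python3 st.py
python3 -m pendant '[{"dx":0,"dy":0,"dz":0,"ax":10,"ay":0,"az":0,"hand":0},{"dx":0,"dy":0,"dz":0,"ax":10,"ay":0,"az":0,"hand":0},{"dx":0,"dy":0,"dz":0,"ax":10,"ay":0,"az":0,"hand":0},{"dx":0,"dy":0,"dz":0,"ax":10,"ay":0,"az":0,"hand":0},{"dx":0,"dy":0,"dz":0,"ax":10,"ay":0,"az":0,"hand":0},{"dx":0,"dy":0,"dz":0,"ax":0,"ay":0,"az":0,"hand":0},{"dx":0,"dy":0,"dz":0,"ax":0,"ay":0,"az":0,"hand":0},{"dx":0,"dy":0,"dz":0,"ax":0,"ay":0,"az":0,"hand":0},{"dx":0,"dy":0,"dz":0,"ax":0,"ay":0,"az":0,"hand":0},{"dx":0,"dy":0,"dz":0,"ax":0,"ay":0,"az":0,"hand":0}]'
python3 st.py
```

```text
0.9 [-1.2023  0.0522  1.4007 -0.      1.6886 -0.0703] [ 0.2231 -0.4753  0.2484] [0.0001 0.976  0.2176 0.    ] [-0.2489  0.2929 -0.4838] 0.08558467602125396 0.0
clock: 2.15
eef_pos: [0.3374, 0.1058, 0.3169]
tcp_rot: [0.0, 0.976, 0.218, 0.001]
ft_force: [1.3, -0.2, -0.4]
width: 0.0855
finger_force: 0.0
2.15 [ 0.1994 -0.449   1.6985 -0.0002  1.8906  1.3315] [0.3374 0.1058 0.3169] [0.0001 0.976  0.2176 0.0008] [ 1.2835 -0.1756 -0.4002] 0.08548564717007051 0.0
clock: 3.4
eef_pos: [0.3378, 0.1042, 0.3168]
tcp_rot: [-0.412, 0.885, 0.198, 0.092]
ft_force: [-0.1, -0.1, -0.5]
width: 0.0853
finger_force: 0.0
3.4 [-0.3858 -0.4593  1.8912  0.8709  1.9548  0.9862] [0.3378 0.1042 0.3168] [-0.4121  0.8846  0.1978  0.092 ] [-0.1019 -0.1447 -0.4611] 0.08527723532745847 0.0
```

```bash
cat > kin.py <<'E'
import numpy as np
from scipy.optimize import least_squares
from scipy.spatial.transform import Rotation as R
D=[eval(l) for l in open("log.txt")]
Z=np.array([0,0,1.]);rz=lambda a:R.from_rotvec([0,0,a]);ry=lambda a:R.from_rotvec([0,a,0])
LO=np.array([-2.9,-.91,.12,-1.06,.26,-2.93]);HI=np.array([2.9,2.17,2.37,4.2,2.73,2.93])
def fk(q,p,full=False):
    r0,d,h,L2,a3,L4,L6,s=p
    A=rz(q[0]);pts=[A.apply([r0,d,h])]
    A=A*ry(q[1]);pts.append(pts[-1]+A.apply([0,0,L2]))
    A=A*ry(q[2]);pts.append(pts[-1]+A.apply([a3,0,L4]))
    A=A*rz(q[3])*ry(q[4]);pts.append(pts[-1]+A.apply([0,0,L6]))
    return pts[-1],A*rz(s*q[5]),pts
def tq(q):return R.from_quat(np.roll(q,-1))
def fit():
    best=None
    for s in(1,-1):
        f=lambda p:np.concatenate([fk(q,np.r_[p,s])[0]-x for q,x,_ in D])
        r=least_squares(lambda p:np.r_[f(p),1e-4*(p-[0,.037,.35,.4,0,.4,.22])],[0,.037,.35,.4,0,.4,.22])
        off=[(fk(q,np.r_[r.x,s])[1].inv()*tq(t)).as_rotvec() for q,_,t in D]
        if best is None or np.std(off,axis=0).sum()<best[0]: best=(np.std(off,axis=0).sum(),np.r_[r.x,s],np.mean(off,axis=0),np.abs(f(r.x)).max())
    return best
B=fit();P=B[1];OFF=R.from_rotvec(B[2])
def ik(pos,rot,q0):
    def f(q):
        x,A,_=fk(q,P);return np.r_[(x-pos)*10,((A*OFF).inv()*rot).as_rotvec(),1e-3*(q-q0)]
    r=least_squares(f,np.clip(q0,LO+.01,HI-.01),bounds=(LO,HI));return r.x,np.linalg.norm(r.fun[:6])
E
python3 - <<'E'
from kin import *
np.set_printoptions(precision=3,suppress=True)
print(B)
# bottle side grasps: heading psi, both closing-line signs
q=np.array(D[-1][0])
for psi in range(0,136,15):
  a=np.radians(psi);z=np.array([np.cos(a),np.sin(a),0])
  for sg in(1,-1):
    x=np.array([0,0,sg]);y=np.cross(z,x);rot=R.from_matrix(np.c_[x,y,z])
    s,e=ik(np.array([.465,.287,.085])+.0*z,rot,q)
    for s0 in ([.3,.3,1.8,3,.8,0],[-.3,.3,1.8,1.5,1.5,1]):
      s2,e2=ik(np.array([.465,.287,.085]),rot,np.array(s0))
      if e2<e:s,e=s2,e2
    if e<.03: print(psi,sg,round(e,3),s,[tuple(np.round(p,2)) for p in fk(s,P)[2][1:3]])
E
```

```text
(np.float64(8.415925342987032e-16), array([0.   , 0.037, 0.207, 0.353, 0.107, 0.496, 0.263, 1.   ]), array([0.   , 0.   , 1.571]), np.float64(4.5109051494129915e-09))
0 1 0.0 [ 0.853  0.349  2.115  4.115  1.145 -2.116] [(np.float64(0.05), np.float64(0.12), np.float64(0.54)), (np.float64(0.2), np.float64(0.29), np.float64(0.08))]
0 -1 0.0 [0.853 0.349 2.115 4.115 1.145 1.026] [(np.float64(0.05), np.float64(0.12), np.float64(0.54)), (np.float64(0.2), np.float64(0.29), np.float64(0.09))]
15 1 0.0 [ 0.683  0.264  2.241  3.65   0.997 -1.864] [(np.float64(0.05), np.float64(0.09), np.float64(0.55)), (np.float64(0.21), np.float64(0.22), np.float64(0.08))]
15 -1 0.0 [0.683 0.264 2.241 3.65  0.997 1.277] [(np.float64(0.05), np.float64(0.09), np.float64(0.55)), (np.float64(0.21), np.float64(0.22), np.float64(0.09))]
30 1 0.0 [ 0.45   0.226  2.295  3.051  0.952 -1.518] [(np.float64(0.06), np.float64(0.07), np.float64(0.55)), (np.float64(0.24), np.float64(0.16), np.float64(0.09))]
30 -1 0.0 [0.45  0.226 2.295 3.051 0.952 1.624] [(np.float64(0.06), np.float64(0.07), np.float64(0.55)), (np.float64(
[... 1648 characters left out ...]
64(0.53), np.float64(0.03), np.float64(0.08))]
120 1 0.0 [ 0.037  0.791  1.385  1.278  1.966 -0.664] [(np.float64(0.25), np.float64(0.05), np.float64(0.45)), (np.float64(0.6), np.float64(0.06), np.float64(0.09))]
120 -1 0.0 [0.037 0.791 1.385 1.278 1.966 2.478] [(np.float64(0.25), np.float64(0.05), np.float64(0.45)), (np.float64(0.6), np.float64(0.06), np.float64(0.09))]
135 1 0.0 [ 0.098  0.912  1.175  1.185  2.156 -0.634] [(np.float64(0.27), np.float64(0.06), np.float64(0.42)), (np.float64(0.65), np.float64(0.1), np.float64(0.09))]
135 -1 0.0 [0.098 0.912 1.175 1.185 2.156 2.508] [(np.float64(0.27), np.float64(0.06), np.float64(0.42)), (np.float64(0.65), np.float64(0.1), np.float64(0.09))]
```

```bash
cat > plan.py <<'E'
from kin import *
np.set_printoptions(precision=2,suppress=True)
from cell import ctrl
def pose(psi,pitch,sg,close="h"):   # heading deg, pitch down deg
    a,b=np.radians([psi,pitch]);z=np.array([np.cos(a)*np.cos(b),np.sin(a)*np.cos(b),-np.sin(b)])
    h=np.array([-np.sin(a),np.cos(a),0])*sg
    if close=="h": y=h;x=np.cross(y,z)
    else: x=h;y=np.cross(z,x)
    return R.from_matrix(np.c_[x,y,z])
VM=.7*np.array([2.57,2.57,3.01,3.14,3.14,3.14])/8
def go(legs,start=None):
    if start is None:
        o=ctrl.observe();start=(np.array(o["eef_pos"]),tq(o["tcp_rot"]),np.array(o["joint_pos"]))
    p,r,q=start
    for name,p1,r1 in legs:
        dv=np.degrees((r1*r.inv()).as_rotvec());dp=(p1-p)*100
        n=int(np.ceil(max(np.abs(dp).max()/6,np.linalg.norm(dv)/10.5,1)));
        while True:
            qq=q;m=0;e=0
            for i in range(1,n+1):
                qn,ee=ik(p+(p1-p)*i/n,R.from_rotvec(np.radians(dv)*i/n)*r,qq);m=max(m,(np.abs(qn-qq)/VM).max());e=max(e,ee);qq=qn
            if m<1 or n>30:break
            n=max(n+1,int(n*min(m,1.5)))
        print(name,"rows",n,"shift",dp/n,"turn",dv/n,"tot",dp,dv,"err",round(e,4),"q",qq,"wrist",fk(qq,P)[2][2]);p,r,q=p1,r1,qq
    return p,r,q
E
python3 - <<'E'
from plan import *
bx=np.array([.465,.287,.088])
for sg in(1,-1):
  r=pose(60,10,sg);z=r.apply([0,0,1]);g=bx+.005*z
  s=go([("pre",g-.13*z,r),("grasp",g,r),("lift",g+[0,-.05,.20],r)])
  p=s[0]; r2=pose(60,-10,sg)
  s=go([("pitch",p,r2)],s)
  k=R.from_rotvec(r2.apply([0,0,1])*np.pi/2)
  for d in(1,-1):
    K=k if d>0 else k.inv(); print(d);go([("roll1",p,K*r2),("roll2",p,K*K*r2)],s)
E
```

```text
pre rows 13 shift [ 0.5   0.59 -1.59] turn [ 3.69  7.81 -5.32] tot [  6.56   7.62 -20.7 ] [ 47.97 101.55 -69.18] err 0.0032 q [-0.29 -0.09  2.37  1.58  1.29  2.46] wrist [ 0.27 -0.04  0.16]
grasp rows 2 shift [ 3.2   5.54 -1.13] turn [0. 0. 0.] tot [ 6.4  11.09 -2.26] [0. 0. 0.] err 0.0 q [0.09 0.17 2.17 1.89 1.02 2.34] wrist [0.34 0.07 0.13]
lift rows 4 shift [ 0.   -1.25  5.  ] turn [0. 0. 0.] tot [ 0. -5. 20.] [0. 0. 0.] err 0.0474 q [-0.07 -0.36  2.15  1.53  1.1   2.93] wrist [0.34 0.01 0.32]
pitch rows 2 shift [0. 0. 0.] turn [ 8.66 -5.    0.  ] tot [0. 0. 0.] [ 17.32 -10.     0.  ] err 0.0 q [-0.06 -0.18  2.2   1.95  1.24  2.59] wrist [0.34 0.02 0.24]
1
roll1 rows 29 shift [0. 0. 0.] turn [1.53 2.65 0.54] tot [0. 0. 0.] [44.32 76.76 15.63] err 0.6776 q [ 0.45 -0.56  2.37  3.34  0.26  2.93] wrist [0.23 0.15 0.29]
roll2 rows 9 shift [0. 0. 0.] turn [4.92 8.53 1.74] tot [0. 0. 0.] [44.32 76.76 15.63] err 1.0964 q [ 0.55 -0.61  2.36  4.2   0.26  2.93] wrist [0.21 0.17 0.3 ]
-1
roll1 rows 9 shift [0. 0. 0.] turn [-4.92 -8.53 -1.74] tot [0. 0. 0.] [-44.32 -76.76 -15.63] err 0.0 q [-0
[... 842 characters left out ...]
  2.2   1.95  1.24 -0.56] wrist [0.34 0.02 0.24]
1
roll1 rows 9 shift [0. 0. 0.] turn [4.92 8.53 1.74] tot [0. 0. 0.] [44.32 76.76 15.63] err 0.0 q [-0.06 -0.18  2.2   1.95  1.24  1.02] wrist [0.34 0.02 0.24]
roll2 rows 9 shift [0. 0. 0.] turn [4.92 8.53 1.74] tot [0. 0. 0.] [44.32 76.76 15.63] err 0.0 q [-0.06 -0.18  2.2   1.95  1.24  2.59] wrist [0.34 0.02 0.24]
-1
roll1 rows 9 shift [0. 0. 0.] turn [-4.92 -8.53 -1.74] tot [0. 0. 0.] [-44.32 -76.76 -15.63] err 0.0 q [-0.06 -0.18  2.2   1.95  1.24 -2.13] wrist [0.34 0.02 0.24]
roll2 rows 9 shift [0. 0. 0.] turn [-4.92 -8.53 -1.74] tot [0. 0. 0.] [-44.32 -76.76 -15.63] err 0.4578 q [ 0.   -0.52  2.22  1.44  0.89 -2.93] wrist [0.3  0.04 0.34]
```

Run:
```python
from plan import *
bx=np.array([.465,.287,.088]);sg=-1
r=pose(80,10,sg);z=r.apply([0,0,1]);g=bx+.005*z
s=go([("pre",g-.13*z,r),("grasp",g,r),("lift",g+[0,-.05,.20],r)])
p=s[0]; r2=pose(80,-10,sg)
s=go([("pitch",p,r2)],s)
K=R.from_rotvec(r2.apply([0,0,1])*np.pi/2)
go([("roll1",p,K*r2),("roll2",p,K*K*r2)],s)
```

```text
pre rows 7 shift [ 1.51  0.88 -2.96] turn [ 3.05 -8.72  2.68] tot [ 10.58   6.16 -20.7 ] [ 21.35 -61.07  18.78] err 0.0 q [-0.31  0.25  2.    1.35  1.57 -0.69] wrist [ 0.4  -0.09  0.16]
grasp rows 3 shift [ 0.74  4.2  -0.75] turn [0. 0. 0.] tot [ 2.22 12.61 -2.26] [0. 0. 0.] err 0.0 q [-0.    0.34  1.95  1.55  1.33 -0.7 ] wrist [0.42 0.04 0.13]
lift rows 4 shift [ 0.   -1.25  5.  ] turn [0. 0. 0.] tot [ 0. -5. 20.] [0. 0. 0.] err 0.0 q [-0.12 -0.1   1.92  1.41  1.48 -0.24] wrist [ 0.42 -0.01  0.33]
pitch rows 2 shift [0. 0. 0.] turn [ 9.85 -1.74  0.  ] tot [0. 0. 0.] [19.7  -3.47  0.  ] err 0.0 q [-0.12  0.07  1.97  1.75  1.6  -0.47] wrist [ 0.42 -0.01  0.24]
roll1 rows 9 shift [0. 0. 0.] turn [1.71 9.7  1.74] tot [0. 0. 0.] [15.39 87.29 15.63] err 0.0 q [-0.12  0.07  1.97  1.75  1.6   1.1 ] wrist [ 0.42 -0.01  0.24]
roll2 rows 9 shift [0. 0. 0.] turn [1.71 9.7  1.74] tot [0. 0. 0.] [15.39 87.29 15.63] err 0.0 q [-0.12  0.07  1.97  1.75  1.6   2.68] wrist [ 0.42 -0.01  0.24]
```

```bash
python3 -m pendant '[{"dx":1.18,"dy":0.68,"dz":-2.3,"ax":2.37,"ay":-6.79,"az":2.09,"hand":0},{"dx":1.18,"dy":0.68,"dz":-2.3,"ax":2.37,"ay":-6.79,"az":2.09,"hand":0},{"dx":1.18,"dy":0.68,"dz":-2.3,"ax":2.37,"ay":-6.79,"az":2.09,"hand":0},{"dx":1.18,"dy":0.68,"dz":-2.3,"ax":2.37,"ay":-6.79,"az":2.09,"hand":0},{"dx":1.18,"dy":0.68,"dz":-2.3,"ax":2.37,"ay":-6.79,"az":2.09,"hand":0},{"dx":1.18,"dy":0.68,"dz":-2.3,"ax":2.37,"ay":-6.79,"az":2.09,"hand":0},{"dx":1.18,"dy":0.68,"dz":-2.3,"ax":2.37,"ay":-6.79,"az":2.09,"hand":0},{"dx":1.18,"dy":0.68,"dz":-2.3,"ax":2.37,"ay":-6.79,"az":2.09,"hand":0},{"dx":1.18,"dy":0.68,"dz":-2.3,"ax":2.37,"ay":-6.79,"az":2.09,"hand":0},{"dx":0,"dy":0,"dz":0,"ax":0,"ay":0,"az":0,"hand":0}]'
python3 - <<'E'
from plan import *
from h import snap
bx=np.array([.465,.287,.088]);sg=-1
r=pose(80,10,sg);z=r.apply([0,0,1]);g=bx+.005*z
go([("grasp",g,r)]);snap("side","s1.png")
o=ctrl.observe();print(o["eef_pos"],o["ft_force"])
E
```

```text
clock: 4.65
eef_pos: [0.4432, 0.1656, 0.1068]
tcp_rot: [-0.416, 0.588, 0.491, 0.49]
ft_force: [-0.6, 0.4, -0.2]
width: 0.0856
finger_force: 0.0
grasp rows 3 shift [ 0.76  4.21 -0.66] turn [-0.04 -0.16 -0.03] tot [ 2.27 12.62 -1.97] [-0.11 -0.47 -0.08] err 0.0 q [-0.    0.34  1.95  1.55  1.33 -0.7 ] wrist [0.42 0.04 0.13]
[0.44 0.17 0.11] [0.12 0.11 0.67]
```

View pics/s1.png

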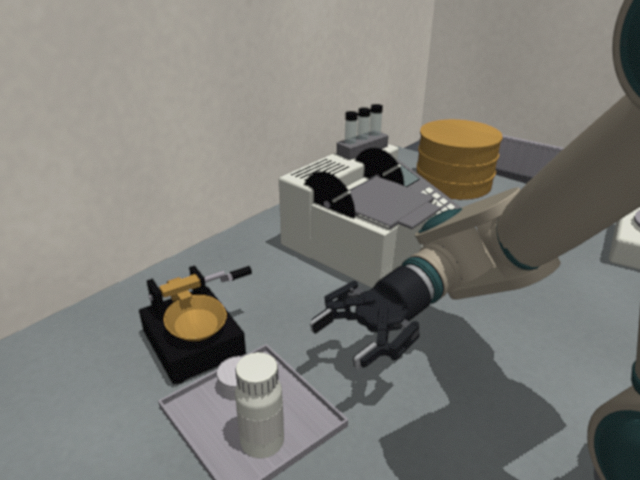

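The open fingers are at about (330,320) and (370,350), aimed at the bottle at (260,405), and the path is free.

```bash
python3 -m pendant '[{"dx":0.35,"dy":2,"dz":-0.3,"ax":0,"ay":0,"az":0,"hand":0},{"dx":0.4,"dy":2,"dz":-0.3,"ax":0,"ay":0,"az":0,"hand":0},{"dx":0.4,"dy":2,"dz":-0.3,"ax":0,"ay":0,"az":0,"hand":0},{"dx":0.4,"dy":2,"dz":-0.3,"ax":0,"ay":0,"az":0,"hand":0},{"dx":0.35,"dy":2,"dz":-0.3,"ax":0,"ay":0,"az":0,"hand":0},{"dx":0.3,"dy":1.6,"dz":-0.3,"ax":0,"ay":0,"az":0,"hand":0},{"dx":0.1,"dy":1,"dz":-0.2,"ax":0,"ay":0,"az":0,"hand":0},{"dx":0,"dy":0,"dz":0,"ax":0,"ay":0,"az":0,"hand":0},{"dx":0,"dy":0,"dz":0,"ax":0,"ay":0,"az":0,"hand":0.4},{"dx":0,"dy":0,"dz":0,"ax":0,"ay":0,"az":0,"hand":0.8}]' 60
python3 -m pendant '[{"dx":0,"dy":0,"dz":0,"ax":0,"ay":0,"az":0,"hand":1},{"dx":0,"dy":0,"dz":0,"ax":0,"ay":0,"az":0,"hand":1},{"dx":0,"dy":0,"dz":0,"ax":0,"ay":0,"az":0,"hand":1},{"dx":0,"dy":0,"dz":0,"ax":0,"ay":0,"az":0,"hand":1},{"dx":0,"dy":0,"dz":0,"ax":0,"ay":0,"az":0,"hand":1},{"dx":0,"dy":0,"dz":0,"ax":0,"ay":0,"az":0,"hand":1},{"dx":0,"dy":0,"dz":0,"ax":0,"ay":0,"az":0,"hand":1},{"dx":0,"dy":0,"dz":0,"ax":0,"ay":0,"az":0,"hand":1},{"dx":0,"dy":0,"dz":0,"ax":0,"ay":0,"az":0,"hand":1},{"dx":0,"dy":0,"dz":0,"ax":0,"ay":0,"az":0,"hand":1}]'
python3 - <<'E'
from h import *
snap("side","s2.png");o=ctrl.observe();print(o["eef_pos"],o["tcp_rot"])
E
```

```text
clock: 5.95
eef_pos: [0.4672, 0.2906, 0.09]
tcp_rot: [-0.414, 0.587, 0.492, 0.493]
ft_force: [-1.7, -3.2, 2.5]
width: 0.0581
finger_force: 67.6
clock: 7.2
eef_pos: [0.4673, 0.2909, 0.09]
tcp_rot: [-0.414, 0.586, 0.492, 0.493]
ft_force: [-3.4, -4.1, 5.1]
width: 0.0582
finger_force: 67.9
[0.46727188 0.29091552 0.09003303] [-0.41360988  0.58637034  0.49228612  0.49269774]
```

View pics/s2.png

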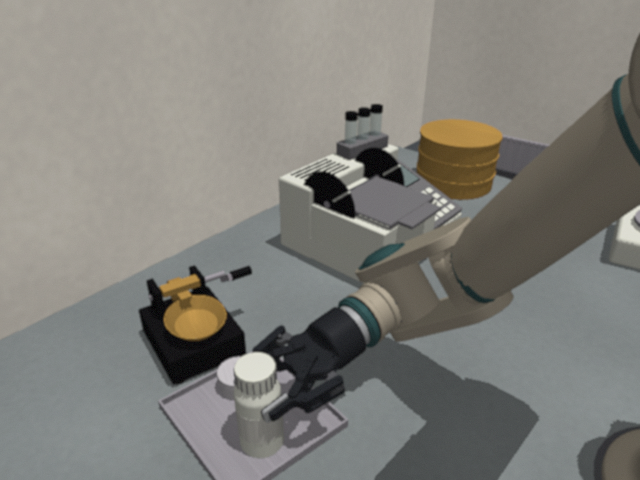

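The bottle is gripped (width 58 mm, 68 N) and still upright in the picture at about (258,405). Next I lift, pitch, roll over, wait, and roll back.

```bash
python3 -m pendant '[{"dx":0,"dy":0,"dz":1,"ax":0,"ay":0,"az":0,"hand":1},{"dx":0,"dy":0,"dz":2,"ax":0,"ay":0,"az":0,"hand":1},{"dx":0,"dy":-0.5,"dz":2.5,"ax":0,"ay":0,"az":0,"hand":1},{"dx":0,"dy":-1,"dz":2.5,"ax":0,"ay":0,"az":0,"hand":1},{"dx":0,"dy":-1,"dz":3,"ax":0,"ay":0,"az":0,"hand":1},{"dx":0,"dy":-1,"dz":3,"ax":0,"ay":0,"az":0,"hand":1},{"dx":0,"dy":-1,"dz":3,"ax":0,"ay":0,"az":0,"hand":1},{"dx":0,"dy":-0.5,"dz":2,"ax":0,"ay":0,"az":0,"hand":1},{"dx":0,"dy":0,"dz":1,"ax":0,"ay":0,"az":0,"hand":1},{"dx":0,"dy":0,"dz":0,"ax":0,"ay":0,"az":0,"hand":1}]' 70
python3 -m pendant '[{"dx":0,"dy":0,"dz":0,"ax":3,"ay":-0.5,"az":0,"hand":1},{"dx":0,"dy":0,"dz":0,"ax":6,"ay":-1,"az":0,"hand":1},{"dx":0,"dy":0,"dz":0,"ax":6,"ay":-1,"az":0,"hand":1},{"dx":0,"dy":0,"dz":0,"ax":4.7,"ay":-1,"az":0,"hand":1},{"dx":0,"dy":0,"dz":0,"ax":0,"ay":0,"az":0,"hand":1},{"dx":0,"dy":0,"dz":0,"ax":0.7,"ay":4,"az":0.7,"hand":1},{"dx":0,"dy":0,"dz":0,"ax":1.4,"ay":7.8,"az":1.4,"hand":1},{"dx":0,"dy":0,"dz":0,"ax":1.7,"ay":9.7,"az":1.75,"hand":1},{"dx":0,"dy":0,"dz":0,"ax":1.7,"ay":9.7,"az":1.75,"hand":1},{"dx":0,"dy":0,"dz":0,"ax":1.7,"ay":9.7,"az":1.75,"hand":1}]'
python3 st.py
python3 - <<'E'
from plan import *
o=ctrl.observe();r=tq(o["tcp_rot"]);t=R.from_rotvec(pose(80,-10,-1).apply([0,0,1])*np.pi)*pose(80,-10,-1)
go([("roll rest",np.array(o["eef_pos"]),t)])
E
```

```text
clock: 8.5
eef_pos: [0.4669, 0.2412, 0.2894]
tcp_rot: [-0.413, 0.587, 0.493, 0.492]
ft_force: [0.6, -0.9, -3.1]
width: 0.0576
finger_force: 74.8
clock: 9.75
eef_pos: [0.4671, 0.2413, 0.2895]
tcp_rot: [0.671, -0.609, -0.207, -0.368]
ft_force: [0.9, 0.4, -3.0]
width: 0.0578
finger_force: 74.9
9.75 [-0.121   0.0646  1.9635  1.749   1.6005  0.2822] [0.4671 0.2413 0.2895] [ 0.6713 -0.6091 -0.2073 -0.368 ] [ 0.9435  0.3976 -3.031 ] 0.05775704876606383 74.88004946499132
roll rest rows 14 shift [0. 0. 0.] turn [1.68 9.53 1.7 ] tot [0. 0. 0.] [ 23.49 133.4   23.74] err 0.0 q [-0.12  0.06  1.96  1.75  1.6   2.68] wrist [ 0.42 -0.01  0.24]
```

```bash
python3 -m pendant '[{"dx":0,"dy":0,"dz":0,"ax":1.68,"ay":9.53,"az":1.7,"hand":1},{"dx":0,"dy":0,"dz":0,"ax":1.68,"ay":9.53,"az":1.7,"hand":1},{"dx":0,"dy":0,"dz":0,"ax":1.68,"ay":9.53,"az":1.7,"hand":1},{"dx":0,"dy":0,"dz":0,"ax":1.68,"ay":9.53,"az":1.7,"hand":1},{"dx":0,"dy":0,"dz":0,"ax":1.68,"ay":9.53,"az":1.7,"hand":1},{"dx":0,"dy":0,"dz":0,"ax":1.68,"ay":9.53,"az":1.7,"hand":1},{"dx":0,"dy":0,"dz":0,"ax":1.68,"ay":9.53,"az":1.7,"hand":1},{"dx":0,"dy":0,"dz":0,"ax":1.68,"ay":9.53,"az":1.7,"hand":1},{"dx":0,"dy":0,"dz":0,"ax":1.68,"ay":9.53,"az":1.7,"hand":1},{"dx":0,"dy":0,"dz":0,"ax":1.68,"ay":9.53,"az":1.7,"hand":1}]'
python3 -m pendant '[{"dx":0,"dy":0,"dz":0,"ax":1.68,"ay":9.53,"az":1.7,"hand":1},{"dx":0,"dy":0,"dz":0,"ax":1.68,"ay":9.53,"az":1.7,"hand":1},{"dx":0,"dy":0,"dz":0,"ax":1.68,"ay":9.53,"az":1.7,"hand":1},{"dx":0,"dy":0,"dz":0,"ax":1.4,"ay":7.8,"az":1.4,"hand":1},{"dx":0,"dy":0,"dz":0,"ax":0.25,"ay":1.7,"az":0.3,"hand":1},{"dx":0,"dy":0,"dz":0,"ax":0,"ay":0,"az":0,"hand":1},{"dx":0,"dy":0,"dz":0,"ax":0,"ay":0,"az":0,"hand":1},{"dx":0,"dy":0,"dz":0,"ax":0,"ay":0,"az":0,"hand":1},{"dx":0,"dy":0,"dz":0,"ax":0,"ay":0,"az":0,"hand":1},{"dx":0,"dy":0,"dz":0,"ax":0,"ay":0,"az":0,"hand":1}]'
python3 st.py; python3 -c "
from h import *
snap('side','s3.png')"
```

```text
clock: 11.0
eef_pos: [0.4671, 0.2413, 0.2895]
tcp_rot: [0.718, -0.555, 0.326, 0.266]
ft_force: [0.1, 0.1, -3.1]
width: 0.0577
finger_force: 74.9
clock: 12.25
eef_pos: [0.4671, 0.2411, 0.2895]
tcp_rot: [0.588, -0.415, 0.492, 0.49]
ft_force: [-0.6, 0.2, -2.6]
width: 0.0578
finger_force: 74.9
12.25 [-0.1214  0.0626  1.9655  1.75    1.5985  2.6766] [0.4671 0.2411 0.2895] [ 0.5881 -0.4145  0.4921  0.49  ] [-0.6108  0.2121 -2.5908] 0.057795228577863116 74.88735526276287
```

View pics/s3.png

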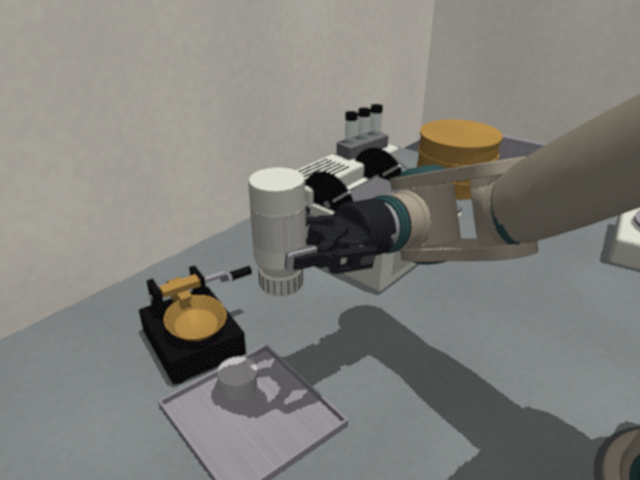

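The bottle is fully inverted, cap down at about (280,283), and the tray holds only the tin. Rolling back.

```bash
python3 -m pendant '[{"dx":0,"dy":0,"dz":0,"ax":-0.8,"ay":-5,"az":-0.85,"hand":1},{"dx":0,"dy":0,"dz":0,"ax":-1.71,"ay":-9.7,"az":-1.74,"hand":1},{"dx":0,"dy":0,"dz":0,"ax":-1.71,"ay":-9.7,"az":-1.74,"hand":1},{"dx":0,"dy":0,"dz":0,"ax":-1.71,"ay":-9.7,"az":-1.74,"hand":1},{"dx":0,"dy":0,"dz":0,"ax":-1.71,"ay":-9.7,"az":-1.74,"hand":1},{"dx":0,"dy":0,"dz":0,"ax":-1.71,"ay":-9.7,"az":-1.74,"hand":1},{"dx":0,"dy":0,"dz":0,"ax":-1.71,"ay":-9.7,"az":-1.74,"hand":1},{"dx":0,"dy":0,"dz":0,"ax":-1.71,"ay":-9.7,"az":-1.74,"hand":1},{"dx":0,"dy":0,"dz":0,"ax":-1.71,"ay":-9.7,"az":-1.74,"hand":1},{"dx":0,"dy":0,"dz":0,"ax":-1.71,"ay":-9.7,"az":-1.74,"hand":1}]'
python3 -m pendant '[{"dx":0,"dy":0,"dz":0,"ax":-1.71,"ay":-9.7,"az":-1.74,"hand":1},{"dx":0,"dy":0,"dz":0,"ax":-1.71,"ay":-9.7,"az":-1.74,"hand":1},{"dx":0,"dy":0,"dz":0,"ax":-1.71,"ay":-9.7,"az":-1.74,"hand":1},{"dx":0,"dy":0,"dz":0,"ax":-1.71,"ay":-9.7,"az":-1.74,"hand":1},{"dx":0,"dy":0,"dz":0,"ax":-1.71,"ay":-9.7,"az":-1.74,"hand":1},{"dx":0,"dy":0,"dz":0,"ax":-1.71,"ay":-9.7,"az":-1.74,"hand":1},{"dx":0,"dy":0,"dz":0,"ax":-1.71,"ay":-9.7,"az":-1.74,"hand":1},{"dx":0,"dy":0,"dz":0,"ax":-1.71,"ay":-9.7,"az":-1.74,"hand":1},{"dx":0,"dy":0,"dz":0,"ax":-0.8,"ay":-5,"az":-0.85,"hand":1},{"dx":0,"dy":0,"dz":0,"ax":0,"ay":0,"az":0,"hand":1}]'
cat > back.py <<'E'
from plan import *
go([("back",np.array([.4673,.2909,.0905]),tq([-.4136,.5864,.4923,.4927]))])
o=ctrl.observe();print(o["clock"],o["eef_pos"]*1000,o["ft_force"],o["width"]*1000)
E
python3 back.py
```

```text
clock: 13.55
eef_pos: [0.4671, 0.2411, 0.2895]
tcp_rot: [0.759, -0.642, 0.024, -0.106]
ft_force: [-0.3, 0.1, -2.9]
width: 0.0579
finger_force: 74.9
clock: 14.8
eef_pos: [0.4671, 0.2411, 0.2894]
tcp_rot: [-0.49, 0.489, 0.416, 0.589]
ft_force: [-0.7, 0.3, -3.7]
width: 0.058
finger_force: 74.9
back rows 4 shift [ 0.    1.25 -4.97] turn [-4.91  1.01 -0.02] tot [  0.02   4.98 -19.89] [-19.64   4.04  -0.07] err 0.0 q [-0.    0.33  1.95  1.55  1.33 -0.69] wrist [0.42 0.04 0.14]
14.8 [467.1  241.08 289.45] [-0.72  0.27 -3.74] 57.95279776224405
```

Pitch back first, then go down and stop 2 cm above the tray.

```bash
python3 -m pendant '[{"dx":0,"dy":0.6,"dz":-1,"ax":-4,"ay":0.8,"az":0,"hand":1},{"dx":0,"dy":0.8,"dz":-2,"ax":-5.2,"ay":1.1,"az":0,"hand":1},{"dx":0,"dy":0.8,"dz":-3,"ax":-5.2,"ay":1.1,"az":0,"hand":1},{"dx":0,"dy":0.8,"dz":-3,"ax":-5.2,"ay":1,"az":0,"hand":1},{"dx":0,"dy":0.8,"dz":-3,"ax":0,"ay":0,"az":0,"hand":1},{"dx":0,"dy":0.7,"dz":-2.5,"ax":0,"ay":0,"az":0,"hand":1},{"dx":0,"dy":0.4,"dz":-1.8,"ax":0,"ay":0,"az":0,"hand":1},{"dx":0,"dy":0.1,"dz":-1,"ax":0,"ay":0,"az":0,"hand":1},{"dx":0,"dy":0,"dz":-0.6,"ax":0,"ay":0,"az":0,"hand":1},{"dx":0,"dy":0,"dz":0,"ax":0,"ay":0,"az":0,"hand":1}]'
python3 back.py;  python3 -c "
from h import *
snap('side','s4.png')"
```

```text
clock: 16.05
eef_pos: [0.4673, 0.2909, 0.1106]
tcp_rot: [-0.414, 0.586, 0.493, 0.493]
ft_force: [0.1, -0.1, -4.2]
width: 0.0581
finger_force: 74.8
back rows 1 shift [ 0.   -0.   -2.01] turn [-0.05  0.06 -0.06] tot [ 0.   -0.   -2.01] [-0.05  0.06 -0.06] err 0.0 q [-0.    0.33  1.95  1.55  1.33 -0.69] wrist [0.42 0.04 0.14]
16.05 [467.28 290.93 110.62] [ 0.08 -0.14 -4.22] 58.12803005778345
```

View pics/s4.png

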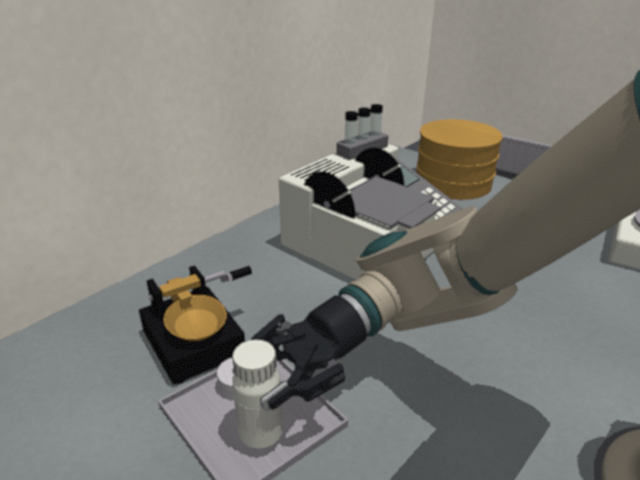

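The bottle is upright just above its old spot, at about (257,395). Lowering gently.

```bash
python3 -m pendant '[{"dx":0,"dy":0,"dz":-0.3,"ax":0,"ay":0,"az":0,"hand":1},{"dx":0,"dy":0,"dz":-0.35,"ax":0,"ay":0,"az":0,"hand":1},{"dx":0,"dy":0,"dz":-0.3,"ax":0,"ay":0,"az":0,"hand":1},{"dx":0,"dy":0,"dz":-0.3,"ax":0,"ay":0,"az":0,"hand":1},{"dx":0,"dy":0,"dz":-0.25,"ax":0,"ay":0,"az":0,"hand":1},{"dx":0,"dy":0,"dz":-0.2,"ax":0,"ay":0,"az":0,"hand":1},{"dx":0,"dy":0,"dz":-0.15,"ax":0,"ay":0,"az":0,"hand":1},{"dx":0,"dy":0,"dz":-0.1,"ax":0,"ay":0,"az":0,"hand":1},{"dx":0,"dy":0,"dz":0,"ax":0,"ay":0,"az":0,"hand":1},{"dx":0,"dy":0,"dz":0,"ax":0,"ay":0,"az":0,"hand":1}]'
python3 st.py
```

```text
clock: 17.35
eef_pos: [0.4671, 0.2911, 0.0911]
tcp_rot: [-0.414, 0.586, 0.493, 0.493]
ft_force: [-0.4, 1.0, -3.0]
width: 0.0577
finger_force: 74.8
17.35 [-0.0032  0.3324  1.9476  1.5484  1.3306 -0.6932] [0.4671 0.2911 0.0911] [-0.4138  0.5855  0.4928  0.493 ] [-0.3704  0.986  -3.0155] 0.057677069616032244 74.81931580114178
```

```bash
python3 -m pendant '[{"dx":0,"dy":0,"dz":-0.06,"ax":0,"ay":0,"az":0,"hand":1},{"dx":0,"dy":0,"dz":-0.06,"ax":0,"ay":0,"az":0,"hand":1},{"dx":0,"dy":0,"dz":0,"ax":0,"ay":0,"az":0,"hand":1},{"dx":0,"dy":0,"dz":0,"ax":0,"ay":0,"az":0,"hand":0.25},{"dx":0,"dy":0,"dz":0,"ax":0,"ay":0,"az":0,"hand":0.1},{"dx":0,"dy":0,"dz":0,"ax":0,"ay":0,"az":0,"hand":0},{"dx":0,"dy":0,"dz":0,"ax":0,"ay":0,"az":0,"hand":0},{"dx":0,"dy":0,"dz":0,"ax":0,"ay":0,"az":0,"hand":0},{"dx":0,"dy":0,"dz":0,"ax":0,"ay":0,"az":0,"hand":0},{"dx":0,"dy":0,"dz":0,"ax":0,"ay":0,"az":0,"hand":0}]'
python3 -m pendant '[{"dx":-0.18,"dy":-1,"dz":0.18,"ax":0,"ay":0,"az":0,"hand":0},{"dx":-0.25,"dy":-1.4,"dz":0.25,"ax":0,"ay":0,"az":0,"hand":0},{"dx":-0.25,"dy":-1.4,"dz":0.25,"ax":0,"ay":0,"az":0,"hand":0},{"dx":-0.25,"dy":-1.4,"dz":0.25,"ax":0,"ay":0,"az":0,"hand":0},{"dx":-0.25,"dy":-1.4,"dz":0.25,"ax":0,"ay":0,"az":0,"hand":0},{"dx":-0.25,"dy":-1.4,"dz":0.25,"ax":0,"ay":0,"az":0,"hand":0},{"dx":-0.25,"dy":-1.4,"dz":0.25,"ax":0,"ay":0,"az":0,"hand":0},{"dx":-0.25,"dy":-1.4,"dz":0.25,"ax":0,"ay":0,"az":0,"hand":0},{"dx":-0.25,"dy":-1.4,"dz":0.25,"ax":0,"ay":0,"az":0,"hand":0},{"dx":0,"dy":0,"dz":0,"ax":0,"ay":0,"az":0,"hand":0}]'
python3 st.py
python3 - <<'E'
from h import *
snap("side","s5.png");snap("top","t5.png")
print(ctrl.tip_of("top","bottle")[:1],ctrl.outline_of("top","bottle")[0]["bbox"])
L=[ctrl.tip_of("top",n)[0]["location"] for n in("meter","lid_hinge","lid_lip")]
for l,z in zip(L,(0,.143,.143)):print(atz("top",l,z))
# meter yaw from lid outline
m=ctrl.outline_of("top","lid")[0]["mask"].astype(np.uint8)
c=max(cv2.findContours(m,0,2)[0],key=cv2.contourArea)
b=cv2.boxPoints(cv2.minAreaRect(c));print([atz("top",q,.149)[:2] for q in b])
E
```

```text
clock: 18.6
eef_pos: [0.4671, 0.2911, 0.0898]
tcp_rot: [-0.414, 0.586, 0.493, 0.493]
ft_force: [0.6, -1.0, 1.1]
width: 0.0852
finger_force: 0.0
clock: 19.85
eef_pos: [0.4456, 0.1681, 0.1118]
tcp_rot: [-0.413, 0.586, 0.492, 0.493]
ft_force: [-1.0, 0.4, -0.2]
width: 0.0853
finger_force: 0.0
19.85 [-0.3048  0.2458  1.9959  1.3552  1.5644 -0.6832] [0.4456 0.1681 0.1118] [-0.4133  0.5859  0.4925  0.4934] [-0.9783  0.41   -0.1742] 0.08526973176092326 0.0
[{'location': [180.2, 321.3], 'conf': 0.86}] [146.0, 303.1, 194.2, 342.4]
[ 0.53463577 -0.23396738  0.        ]
[ 0.66991982 -0.17184221  0.143     ]
[ 0.505972   -0.16989158  0.143     ]
[array([ 0.6813661, -0.0998395]), array([ 0.67920616, -0.25282751]), array([ 0.50383876, -0.24531405]), array([ 0.50579465, -0.09524219])]
```

View pics/s5.png

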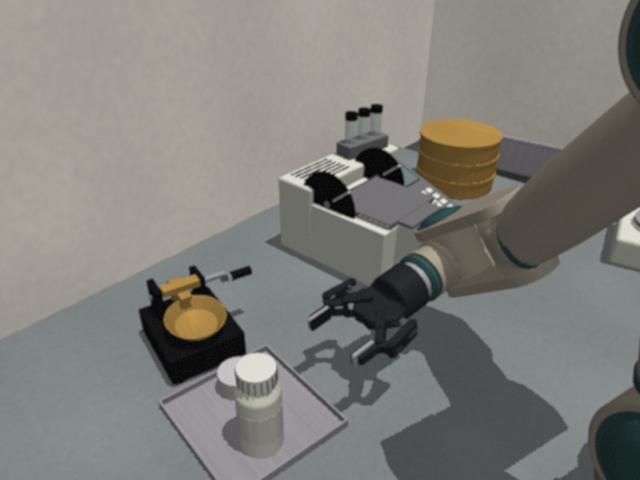

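The bottle stands upright again at (260,405), where it was before, and the gripper is clear. Now I plan the lid: closed fingers under the lip, swinging about the hinge.

```bash
cat > lid.py <<'E'
from plan import *
H=np.array([.674,-.173,.143])
def lidpose(th,psi,sg,dz=.016,dx=.003,b=3,y=0.):
    t=np.radians(th);ex=np.array([np.cos(t),0,-np.sin(t)]);ez=np.array([np.sin(t),0,np.cos(t)])
    # tool heading psi about lid normal, parallel to lid, b deg extra nose-down
    r0=R.from_matrix(np.c_[ex,[0,1,0],ez])
    rr=r0*pose(psi,b,sg)
    return H-ex*(.17-dx)-ez*dz+np.array([0,y,0]),rr
E
python3 - <<'E'
from lid import *
q0=np.array(ctrl.observe()["joint_pos"])
for psi in(-30,-15,0,15,30,45):
  for sg in(1,-1):
    best=None
    for s0 in(q0,np.array([-.6,0,2,2.5,1,0]),np.array([-.4,.2,2,3.1,.8,-1]),np.array([-.4,.2,2,3.1,.8,1])):
      Q=[];e=0;q=s0
      for th in(0,13,27,40):
        q,ee=ik(*lidpose(th,psi,sg),q);Q.append(q);e=max(e,ee)
      if best is None or e<best[0]:best=(e,Q)
    print(psi,sg,round(best[0],3),best[1][0],best[1][-1],"wrist",fk(best[1][0],P)[2][2])
E
```

```text
-30 1 0.447 [-0.29 -0.33  2.28 -1.06  0.26 -0.41] [-0.21 -0.33  1.98 -0.59  0.7  -1.23] wrist [ 0.31 -0.05  0.26]
-30 -1 0.483 [-0.28 -0.02  2.35  3.51  0.74 -1.84] [-0.28 -0.36  2.25  4.2   0.26 -2.92] wrist [ 0.28 -0.04  0.14]
-15 1 0.408 [-0.52 -0.36  2.32  1.31  0.26 -2.93] [-0.39 -0.37  1.98  0.05  0.69 -1.86] wrist [ 0.27 -0.11  0.25]
-15 -1 0.01 [-0.53 -0.04  2.37  2.74  0.75 -1.28] [-0.39 -0.37  1.98  0.05  0.69  1.28] wrist [ 0.25 -0.11  0.14]
0 1 0.468 [-0.58 -0.34  2.29  1.25  0.41 -2.93] [-0.56 -0.32  1.92  0.53  0.87 -2.34] wrist [ 0.27 -0.14  0.26]
0 -1 0.0 [-0.74  0.03  2.3   2.18  0.96 -0.93] [-0.56 -0.32  1.92  0.53  0.87  0.8 ] wrist [ 0.24 -0.17  0.14]
15 1 0.484 [-0.87  0.16  2.16  1.84  1.21  2.36] [-0.8  -0.17  2.01  1.31  1.06  2.93] wrist [ 0.25 -0.24  0.14]
15 -1 0.0 [-0.87  0.16  2.16  1.84  1.21 -0.78] [-0.69 -0.18  1.82  0.8   1.13  0.54] wrist [ 0.25 -0.24  0.14]
30 1 0.476 [-0.92  0.3   1.98  1.62  1.44  2.44] [-0.84  0.01  1.84  1.26  1.35  2.93] wrist [ 0.28 -0.3   0.14]
30 -1 0.0 [-0.92  0.3   1.98  1.61  1.44 -0.71] [-0.77 -0.01  1.7   0.94  1.39  0.4 ] wrist [ 0.28 -0.3   0.14]
45 1 0.475 [-0.92  0.44  1.78  1.45  1.64  2.48] [-0.85  0.19  1.66  1.22  1.6   2.93] wrist [ 0.32 -0.36  0.14]
45 -1 0.0 [-0.92  0.44  1.78  1.45  1.64 -0.66] [-0.8   0.19  1.55  1.03  1.64  0.32] wrist [ 0.32 -0.36  0.14]
```

Run:
```python
from lid import *
p,r=lidpose(0,15,-1,dz=.028,dx=0)
L=[("pre",p-[.06,0,0],r),("under",p,r)]
for t in(0,10,20,30,38,40):L.append((f"th{t}",*lidpose(t,15,-1,dz=.015,dx=0)))
go(L)
```

```text
pre rows 7 shift [-0.02 -4.89  0.05] turn [ 0.77 -0.69 -9.29] tot [ -0.11 -34.24   0.35] [  5.4   -4.85 -65.06] err 0.0 q [-1.02  0.1   2.27  1.74  1.33 -0.81] wrist [ 0.19 -0.24  0.13]
under rows 1 shift [6. 0. 0.] turn [0. 0. 0.] tot [6. 0. 0.] [0. 0. 0.] err 0.0 q [-0.87  0.19  2.16  1.85  1.23 -0.82] wrist [ 0.25 -0.24  0.13]
th0 rows 1 shift [0.  0.  1.3] turn [0. 0. 0.] tot [0.  0.  1.3] [0. 0. 0.] err 0.0 q [-0.87  0.15  2.17  1.84  1.22 -0.78] wrist [ 0.25 -0.24  0.14]
th10 rows 2 shift [-0.    0.    1.49] turn [ 0.  5. -0.] tot [-0.    0.    2.97] [ 0. 10. -0.] err 0.0 q [-0.86 -0.07  2.17  1.6   1.08 -0.44] wrist [ 0.26 -0.24  0.22]
th20 rows 2 shift [0.26 0.   1.46] turn [-0.  5. -0.] tot [0.51 0.   2.93] [-0. 10. -0.] err 0.0 q [-0.82 -0.19  2.11  1.31  1.02 -0.08] wrist [ 0.28 -0.24  0.29]
th30 rows 2 shift [0.51 0.   1.4 ] turn [0. 5. 0.] tot [1.02 0.   2.8 ] [ 0. 10.  0.] err 0.0 q [-0.76 -0.23  1.99  1.03  1.05  0.26] wrist [ 0.31 -0.24  0.35]
th38 rows 1 shift [1.15 0.   2.08] turn [ 0.  8. -0.] tot [1.15 0.   2.08] [ 0.  8. -0.] err 0.0 q [-0.71 -0.2   1.86  0.84  1.12  0.49] wrist [ 0.34 -0.24  0.4 ]
th40 rows 1 shift [0.33 0.   0.49] turn [-0.  2.  0.] tot [0.33 0.   0.49] [-0.  2.  0.] err 0.0 q [-0.69 -0.19  1.82  0.8   1.14  0.54] wrist [ 0.35 -0.24  0.41]
```

```bash
python3 -m pendant '[{"dx":-0.5,"dy":-3.8,"dz":0.5,"ax":0.6,"ay":-0.54,"az":-7.23,"hand":0.5},{"dx":-0.5,"dy":-3.8,"dz":0.5,"ax":0.6,"ay":-0.54,"az":-7.23,"hand":1},{"dx":-0.5,"dy":-3.8,"dz":0.5,"ax":0.6,"ay":-0.54,"az":-7.23,"hand":1},{"dx":0,"dy":-3.8,"dz":0,"ax":0.6,"ay":-0.54,"az":-7.23,"hand":1},{"dx":0,"dy":-3.8,"dz":0,"ax":0.6,"ay":-0.54,"az":-7.23,"hand":1},{"dx":0,"dy":-3.8,"dz":0,"ax":0.6,"ay":-0.54,"az":-7.23,"hand":1},{"dx":0.5,"dy":-3.8,"dz":-0.5,"ax":0.6,"ay":-0.54,"az":-7.23,"hand":1},{"dx":0.5,"dy":-3.8,"dz":-0.5,"ax":0.6,"ay":-0.54,"az":-7.23,"hand":1},{"dx":0.5,"dy":-3.84,"dz":-0.2,"ax":0.6,"ay":-0.54,"az":-7.23,"hand":1},{"dx":0,"dy":0,"dz":0,"ax":0,"ay":0,"az":0,"hand":1}]' 40
python3 st.py
python3 - <<'E'
from lid import *
import h
p,r=lidpose(0,15,-1,dz=.028,dx=0)
go([("under",p,r),("th0",*lidpose(0,15,-1,dz=.015,dx=0))]);
h.snap("side","s6.png");h.snap("top","t6.png")
import cv2;a=cv2.imread("pics/side0.png")*0
a=np.hstack([cv2.imread("pics/s6.png")[130:380,280:640],cv2.imread("pics/t6.png")[150:400,280:640]]);cv2.imwrite("pics/c6.png",a)
E
```

```text
clock: 21.5
eef_pos: [0.4452, -0.1739, 0.1145]
tcp_rot: [-0.089, 0.719, 0.094, 0.683]
ft_force: [0.0, -0.2, 0.4]
width: -0.0
finger_force: 0.0
21.5 [-1.0213  0.1002  2.268   1.7439  1.332  -0.8105] [ 0.4452 -0.1739  0.1145] [-0.0893  0.7193  0.094   0.6825] [ 0.0271 -0.1908  0.4036] -2.970934230291131e-05 0.0
under rows 1 shift [5.88 0.09 0.05] turn [-0.01 -0.    0.1 ] tot [5.88 0.09 0.05] [-0.01 -0.    0.1 ] err 0.0 q [-0.87  0.19  2.16  1.85  1.23 -0.82] wrist [ 0.25 -0.24  0.13]
th0 rows 1 shift [0.  0.  1.3] turn [0. 0. 0.] tot [0.  0.  1.3] [0. 0. 0.] err 0.0 q [-0.87  0.15  2.17  1.84  1.22 -0.78] wrist [ 0.25 -0.24  0.14]
```

View pics/c6.png

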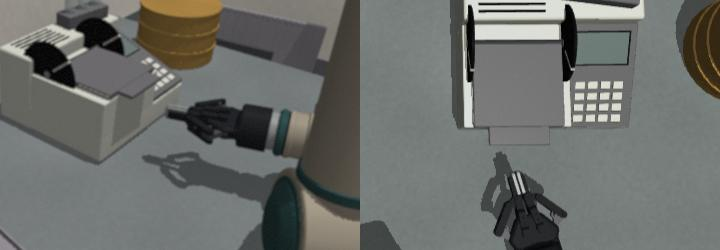

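The closed fingertips (crop 517,173) point at the middle of the lip (519,136). Sliding under and up to contact.

```bash
python3 -m pendant '[{"dx":0.8,"dy":0,"dz":0,"ax":0,"ay":0,"az":0,"hand":1},{"dx":1.2,"dy":0,"dz":0,"ax":0,"ay":0,"az":0,"hand":1},{"dx":1.2,"dy":0,"dz":0,"ax":0,"ay":0,"az":0,"hand":1},{"dx":1.1,"dy":0.1,"dz":0,"ax":0,"ay":0,"az":0,"hand":1},{"dx":1,"dy":0,"dz":0,"ax":0,"ay":0,"az":0,"hand":1},{"dx":0.6,"dy":0,"dz":0,"ax":0,"ay":0,"az":0,"hand":1},{"dx":0,"dy":0,"dz":0.3,"ax":0,"ay":0,"az":0,"hand":1},{"dx":0,"dy":0,"dz":0.4,"ax":0,"ay":0,"az":0,"hand":1},{"dx":0,"dy":0,"dz":0,"ax":0,"ay":0,"az":0,"hand":1},{"dx":0,"dy":0,"dz":0,"ax":0,"ay":0,"az":0,"hand":1}]'
python3 -m pendant '[{"dx":0,"dy":0,"dz":0.2,"ax":0,"ay":0,"az":0,"hand":1},{"dx":0,"dy":0,"dz":0.2,"ax":0,"ay":0,"az":0,"hand":1},{"dx":0,"dy":0,"dz":0.2,"ax":0,"ay":0,"az":0,"hand":1},{"dx":0,"dy":0,"dz":0.2,"ax":0,"ay":0,"az":0,"hand":1},{"dx":0,"dy":0,"dz":0.2,"ax":0,"ay":0,"az":0,"hand":1},{"dx":0,"dy":0,"dz":0,"ax":0,"ay":0,"az":0,"hand":1},{"dx":0,"dy":0,"dz":0,"ax":0,"ay":0,"az":0,"hand":1},{"dx":0,"dy":0,"dz":0,"ax":0,"ay":0,"az":0,"hand":1},{"dx":0,"dy":0,"dz":0,"ax":0,"ay":0,"az":0,"hand":1},{"dx":0,"dy":0,"dz":0,"ax":0,"ay":0,"az":0,"hand":1}]'
```

```text
clock: 22.85
eef_pos: [0.5041, -0.1724, 0.1217]
tcp_rot: [-0.089, 0.719, 0.094, 0.683]
ft_force: [-0.5, 0.3, -0.7]
width: 0.0003
finger_force: 0.0
clock: 24.1
eef_pos: [0.5042, -0.1723, 0.1315]
tcp_rot: [-0.09, 0.719, 0.094, 0.682]
ft_force: [-0.7, -1.4, -3.6]
width: 0.0001
finger_force: 2.0
```

Run:
```python
from lid import *
go([(f"th{t}",*lidpose(t,15,-1,dz=.0115,dx=0)) for t in range(0,43,4)])
```

```text
th0 rows 1 shift [-0.02 -0.07  0.  ] turn [ 0.   -0.    0.05] tot [-0.02 -0.07  0.  ] [ 0.   -0.    0.05] err 0.0 q [-0.87  0.14  2.17  1.83  1.22 -0.77] wrist [ 0.25 -0.24  0.15]
th4 rows 1 shift [-0.04  0.    1.19] turn [0. 4. 0.] tot [-0.04  0.    1.19] [0. 4. 0.] err 0.0 q [-0.87  0.04  2.18  1.74  1.15 -0.64] wrist [ 0.25 -0.24  0.17]
th8 rows 1 shift [0.04 0.   1.19] turn [ 0.  4. -0.] tot [0.04 0.   1.19] [ 0.  4. -0.] err 0.0 q [-0.86 -0.04  2.17  1.65  1.1  -0.5 ] wrist [ 0.25 -0.24  0.2 ]
th12 rows 1 shift [0.13 0.   1.18] turn [ 0.  4. -0.] tot [0.13 0.   1.18] [ 0.  4. -0.] err 0.0 q [-0.85 -0.11  2.16  1.54  1.06 -0.36] wrist [ 0.26 -0.24  0.23]
th16 rows 1 shift [0.21 0.   1.17] turn [-0.  4.  0.] tot [0.21 0.   1.17] [-0.  4.  0.] err 0.0 q [-0.84 -0.16  2.14  1.42  1.04 -0.21] wrist [ 0.27 -0.24  0.26]
th20 rows 1 shift [0.29 0.   1.15] turn [-0.  4. -0.] tot [0.29 0.   1.15] [-0.  4. -0.] err 0.0 q [-0.82 -0.2   2.1   1.31  1.02 -0.07] wrist [ 0.28 -0.24  0.29]
th24 rows 1 shift [0.37 0.   1.13] turn [0. 4. 0.] tot [0.37 0.   1.13] [0. 4. 0.] err 0.0 q [-0.8  -0.22  2.06  1.19  1.03  0.07] wrist [ 0.29 -0.24  0.32]
th28 rows 1 shift [0.45 0.   1.1 ] turn [-0.  4. -0.] tot [0.45 0.   1.1 ] [-0.  4. -0.] err 0.0 q [-0.77 -0.23  2.01  1.08  1.04  0.2 ] wrist [ 0.3  -0.24  0.34]
th32 rows 1 shift [0.52 0.   1.07] turn [0. 4. 0.] tot [0.52 0.   1.07] [0. 4. 0.] err 0.0 q [-0.75 -0.22  1.95  0.98  1.06  0.33] wrist [ 0.32 -0.24  0.37]
th36 rows 1 shift [0.6  0.   1.03] turn [0. 4. 0.] tot [0.6  0.   1.03] [0. 4. 0.] err 0.0 q [-0.72 -0.21  1.89  0.88  1.1   0.44] wrist [ 0.33 -0.24  0.39]
th40 rows 1 shift [0.67 0.   0.98] turn [-0.  4.  0.] tot [0.67 0.   0.98] [-0.  4.  0.] err 0.0 q [-0.69 -0.19  1.82  0.79  1.14  0.55] wrist [ 0.35 -0.24  0.42]
```

```bash
python3 -m pendant '[{"dx":-0.02,"dy":0,"dz":0.6,"ax":0,"ay":2,"az":0,"hand":1},{"dx":-0.02,"dy":0,"dz":0.6,"ax":0,"ay":2,"az":0,"hand":1},{"dx":0.02,"dy":0,"dz":0.6,"ax":0,"ay":2,"az":0,"hand":1},{"dx":0.02,"dy":0,"dz":0.6,"ax":0,"ay":2,"az":0,"hand":1},{"dx":0.06,"dy":0,"dz":0.59,"ax":0,"ay":2,"az":0,"hand":1},{"dx":0.07,"dy":0,"dz":0.59,"ax":0,"ay":2,"az":0,"hand":1},{"dx":0.1,"dy":0,"dz":0.59,"ax":0,"ay":2,"az":0,"hand":1},{"dx":0.11,"dy":0,"dz":0.58,"ax":0,"ay":2,"az":0,"hand":1},{"dx":0.14,"dy":0,"dz":0.58,"ax":0,"ay":2,"az":0,"hand":1},{"dx":0.15,"dy":0,"dz":0.57,"ax":0,"ay":2,"az":0,"hand":1}]'
python3 -m pendant '[{"dx":0.18,"dy":0,"dz":0.57,"ax":0,"ay":2,"az":0,"hand":1},{"dx":0.19,"dy":0,"dz":0.56,"ax":0,"ay":2,"az":0,"hand":1},{"dx":0.22,"dy":0,"dz":0.55,"ax":0,"ay":2,"az":0,"hand":1},{"dx":0.23,"dy":0,"dz":0.55,"ax":0,"ay":2,"az":0,"hand":1},{"dx":0.26,"dy":0,"dz":0.54,"ax":0,"ay":2,"az":0,"hand":1},{"dx":0.26,"dy":0,"dz":0.53,"ax":0,"ay":2,"az":0,"hand":1},{"dx":0.3,"dy":0,"dz":0.52,"ax":0,"ay":2,"az":0,"hand":1},{"dx":0,"dy":0,"dz":0,"ax":0,"ay":0,"az":0,"hand":1},{"dx":0,"dy":0,"dz":0,"ax":0,"ay":0,"az":0,"hand":1},{"dx":0,"dy":0,"dz":0,"ax":0,"ay":0,"az":0,"hand":1}]'
cat > ang.py <<'E'
from h import *
import sys
np.set_printoptions(precision=3,suppress=True)
im=snap("side",sys.argv[1]+".png");snap("top",sys.argv[1]+"t.png");L={}
for n in("lid_lip","lid_hinge","mark"):
    L[n]={}
    for c in("side","top"):
        r=ctrl.tip_of(c,n)
        if r:L[n][c]=r[0]["location"];print(n,c,round(r[0]["conf"],2),r[0]["location"])
    if len(L[n])==2:
        p,e=tri(L[n]["side"],L[n]["top"]);print(p,e);d=p-[.674,-.173,.143];print(" angle",np.arctan2(d[2],-d[0]),np.hypot(d[0],d[2]))
o=ctrl.observe();print(o["clock"],o["eef_pos"],o["ft_force"])
cv2.imwrite("pics/"+sys.argv[1]+"c.png",cv2.resize(cv2.cvtColor(im[110:260,270:470],cv2.COLOR_RGB2BGR),(800,600),interpolation=cv2.INTER_CUBIC))
E
python3 ang.py s7
```

```text
clock: 25.35
eef_pos: [0.5101, -0.1721, 0.1901]
tcp_rot: [-0.105, 0.827, 0.077, 0.546]
ft_force: [-2.0, -1.0, -3.3]
width: -0.0003
finger_force: 2.5
clock: 26.6
eef_pos: [0.5263, -0.172, 0.2278]
tcp_rot: [-0.114, 0.887, 0.064, 0.442]
ft_force: [-6.9, -1.6, -1.4]
width: -0.0
finger_force: 2.7
lid_lip side 0.8 [418.9, 162.2]
lid_lip top 0.71 [450.4, 274.6]
[ 0.534 -0.172  0.242] 0.0020403029186375652
 angle 0.6168678872129627 0.1718070731799412
lid_hinge side 0.6 [351.9, 188.2]
lid_hinge top 0.65 [436.1, 193.4]
[ 0.675 -0.172  0.147] 0.0035578613881678874
 angle 1.757122846795649 0.003911082411465715
mark side 0.79 [375.0, 179.2]
mark top 0.63 [445.3, 219.5]
[ 0.626 -0.179  0.179] 0.0027460383745735143
 angle 0.6440640589476059 0.0597448040280214
27.0 [ 0.526 -0.172  0.228] [-5.518 -1.661 -1.783]
```

View pics/s7c.png

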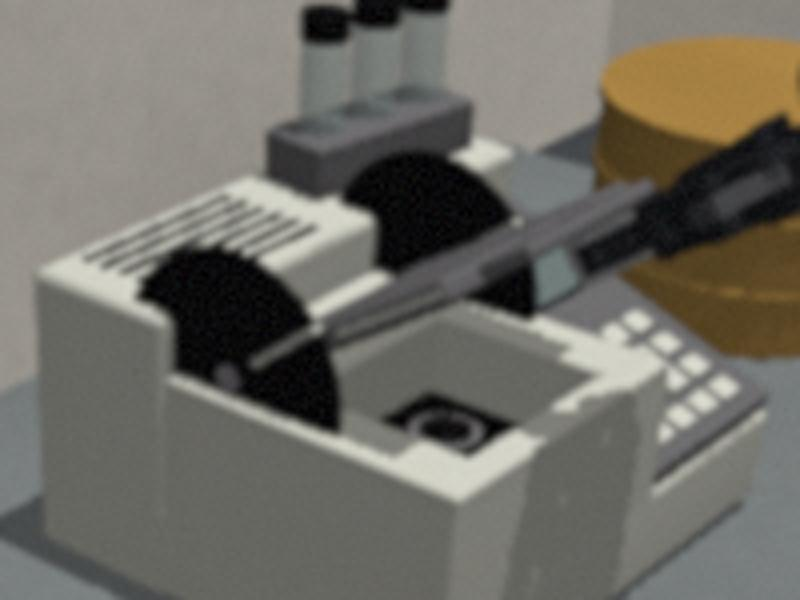

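The lid is held at about 0.61 rad. Its white edge line (330,330 to 450,290 in the crop) lies a little flatter than the mark on the near cheek (250,365 to 320,325). I raise it about 5° more.

```bash
python3 -m pendant '[{"dx":0.12,"dy":0,"dz":0.24,"ax":0,"ay":0.9,"az":0,"hand":1},{"dx":0.12,"dy":0,"dz":0.24,"ax":0,"ay":0.9,"az":0,"hand":1},{"dx":0.13,"dy":0,"dz":0.23,"ax":0,"ay":0.9,"az":0,"hand":1},{"dx":0.13,"dy":0,"dz":0.23,"ax":0,"ay":0.9,"az":0,"hand":1},{"dx":0.13,"dy":0,"dz":0.23,"ax":0,"ay":0.9,"az":0,"hand":1},{"dx":0.12,"dy":0,"dz":0.22,"ax":0,"ay":0.8,"az":0,"hand":1},{"dx":0,"dy":0,"dz":0,"ax":0,"ay":0,"az":0,"hand":1},{"dx":0,"dy":0,"dz":0,"ax":0,"ay":0,"az":0,"hand":1},{"dx":0,"dy":0,"dz":0,"ax":0,"ay":0,"az":0,"hand":1},{"dx":0,"dy":0,"dz":0,"ax":0,"ay":0,"az":0,"hand":1}]'
cat >> ang.py <<'E'
# projected line slopes: lid end y=-.098 for candidate angles
c=ctrl.calibration("side");M=R.from_quat(np.roll(c["rotation"],-1)).as_matrix()
def pr(p):
    v=M.T@(np.array(p)-c["eye"]);return np.array([c["fx"]*v[0]/v[2]+c["cx"],c["fy"]*v[1]/v[2]+c["cy"]])
for t in(.55,.6,.65,.7,.75,.8):
    P=[pr([.674-r*np.cos(t),-.098,.143+r*np.sin(t)]) for r in(.02,.065,.14)]
    print(t,[(p-[270,110])*4 for p in P],[pr([.674-.17*np.cos(t),y,.143+.17*np.sin(t)]) for y in(-.123,-.173)])
E
python3 ang.py s8
```

```text
clock: 28.25
eef_pos: [0.5344, -0.1721, 0.2427]
tcp_rot: [-0.116, 0.907, 0.059, 0.401]
ft_force: [-3.4, 3.3, -4.6]
width: 0.0002
finger_force: 2.7
lid_lip side 0.79 [413.8, 153.1]
lid_lip top 0.77 [453.6, 268.2]
[ 0.544 -0.173  0.256] 0.0017428506314922435
 angle 0.7175527785428928 0.17223352973691433
lid_hinge side 0.61 [356.9, 188.9]
lid_hinge top 0.84 [433.3, 192.5]
[ 0.671 -0.172  0.147] 0.01041714197839646
 angle 0.9038458496120935 0.005644421126335359
mark side 0.84 [377.1, 178.5]
mark top 0.69 [440.9, 218.9]
[ 0.623 -0.174  0.183] 0.0060184141474727
 angle 0.6705347520376399 0.06495564400937681
28.65 [ 0.534 -0.172  0.243] [-4.125  3.223 -4.523]
0.55 [array([263.971, 363.182]), array([330.471, 342.449]), array([452.182, 304.502])] [array([404.605, 177.276]), array([420.388, 168.318])]
0.6 [array([263.113, 361.231]), array([327.615, 335.875]), array([445.781, 289.424])] [array([402.676, 172.654]), array([418.546, 163.842])]
0.65 [array([262.185, 359.306]), array([324.516, 329.391]), array([438.783, 274.548])] [array([400.556, 168.095]), array([416.513, 159.43 ])]
0.7 [array([261.19 , 357.413]), array([321.182, 323.014]), array([431.209, 259.924])] [array([398.252, 163.615]), array([414.297, 155.098])]
0.75 [array([260.131, 355.557]), array([317.622, 316.765]), array([423.084, 245.604])] [array([395.772, 159.231]), array([411.906, 150.862])]
0.8 [array([259.01 , 353.743]), array([313.848, 310.66 ]), array([414.434, 231.634])] [array([393.124, 154.959]), array([409.347, 146.736])]
```

View pics/s8c.png

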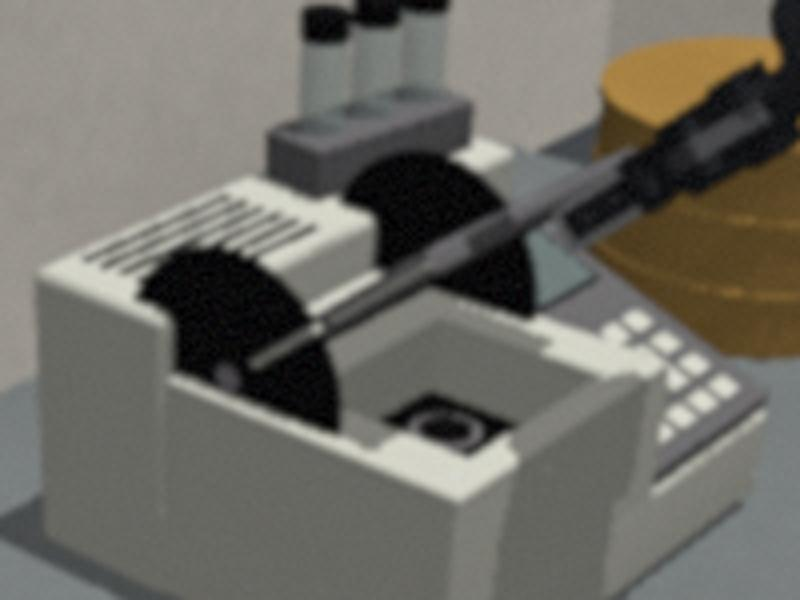

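The lid's white line (330,330 to 440,268 in the crop, slope 0.56) now continues the cheek mark (250,367 to 322,325, slope 0.58). The lip point, the line slope and the tool position give 0.69 to 0.72 rad. The lid is steady under about 6 N, so I hand in.

```bash
python3 -c "
from cell import ctrl
print(ctrl.finish_job())"
```

```text
the job is handed in; nothing more can be done
None
```

The bottle was turned upside down and stood upright on the tray again, and I handed the job in with the arm holding the meter's lid at the mark (estimated 0.69 to 0.72 rad); the tin and the brass-cup device were not touched.

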